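Charge the parts feeder and hold the vibration probe on its pad

TASK

Charge the feeder for a vibration check: pick up the wooden tote by its fin handle, tip all four steel blanks into the feeder's hopper and set the empty tote back down upright on the bench. Then take the probe from its stand and hold its spring tip on the round pad in the middle of the feeder's sloping front panel, square to the panel and gently, with the tip pushed in about half way. Finish while still holding the probe there; leave the other things on the bench alone.

Things in the scene. Friction and masses are not known exactly. Their poses are not given: they have to be found in the camera images.
- feeder: vibrating parts feeder, fixed, green base 270 (x) x 180 mm; origin under it at bench height; its -x end faces the robot (turned up to 0.25 rad) and bears the sloping panel; its +x end bears the square steel hopper, 190 x 190 mm outside, 4 mm walls, sloping inner sides, floor 64 mm and rim 145 mm above the bench, centred 50 mm towards +x of the origin
- hopper_mouth (a point): centre of the hopper's open mouth, at rim height (145 mm above the bench); axes as the feeder's
- pad: measuring pad: round steel disc 22 mm across, raised 3 mm, in the middle of the feeder's front panel (180 mm wide, 115 mm along the slope, 0.4 rad from level, lower towards the robot; four tiny flush screws near its corners). Origin: centre of its face, 58 mm above the bench, 106 mm to -x of the feeder's origin; z axis: the panel's outward normal (up and to the robot)
- tote: wooden tote 150 (x) x 130 (y) mm, 300 g; origin under its centre, z up. Floor 6 mm, side and rear walls 6 mm thick, 40 mm high; +x end open but for a 10 mm high ramp, facing roughly the robot at first. Upright fin handle in the middle, 70 mm along x, 12 mm thick (y), top 100 mm above the underside, parts it into two lanes. The blanks slide out over the open end if it dips 60 to 70 degrees
- tote_handle (a point): grip point in the middle of the fin, 66 mm above the tote's underside
- stand: probe stand, fixed, 70 x 70 mm, top 70 mm above the bench, with a 17 mm vertical hole in the middle of the top plate; origin under its centre
- probe: vibration probe, 140 g, upright in the stand; origin at the end of its spring tip when out, z axis from tip to handle. Shank 12 mm across (z 12 to 48 mm), collar 28 mm across (z 48 to 54 mm) resting on the stand, square grey handle 20 x 20 mm (z 54 to 124 mm), sides along its x and y. The tip is a ball 8 mm across on a 6 mm pin
- tip (a joint): how far the probe's spring tip is pushed in, m: 0 out, 0.012 fully in; the spring needs about 0.7 N to start and 350 N/m beyond (2.8 N half way)
- probe_tip (a point): end point of the spring tip
- blank0: turned steel blank, 26 mm across and 22 mm tall with a narrower neck on top, about 60 g; starts standing in the tote; origin at the centre of its underside
- blank1: turned steel blank, 26 mm across and 22 mm tall with a narrower neck on top, about 60 g; starts standing in the tote; origin at the centre of its underside
- blank2: turned steel blank, 26 mm across and 22 mm tall with a narrower neck on top, about 60 g; starts standing in the tote; origin at the centre of its underside
- blank3: turned steel blank, 26 mm across and 22 mm tall with a narrower neck on top, about 60 g; starts standing in the tote; origin at the centre of its underside
- vblock: bystander: ground steel V-block, 60 x 45 x 36 mm; origin on its underside
- screwdriver: bystander: screwdriver lying on the bench
- brush: bystander: flat brush lying on the bench
- hammer: bystander: hammer lying on the bench
- parallel: bystander: ground steel bar 150 x 16 x 30 mm; origin on its underside
- oil: bystander: white oil bottle, 48 mm across, 130 mm tall, standing; origin on its underside
- square: bystander: engineer's square, legs 90 and 120 mm; origin on its underside

How it is judged:
On the way, in this order (a step that is already met when the one before it is completed fails the run):
1. the tote is tipped over the hopper (angle between tote's own z axis and vertical above 0.45 rad and horizontal distance between tote and hopper_mouth below 0.22 m and height (world z) of tote above 0.1 m), for 0.1 s.
2. all four blanks are in the hopper and the tote stands released and upright on the bench (x of blank0 in the frame of hopper_mouth between -0.095 and 0.095 m and y of blank0 in the frame of hopper_mouth between -0.095 and 0.095 m and z of blank0 in the frame of hopper_mouth between -0.1 and -0.005 m and x of blank1 in the frame of hopper_mouth between -0.095 and 0.095 m and y of blank1 in the frame of hopper_mouth between -0.095 and 0.095 m and z of blank1 in the frame of hopper_mouth between -0.1 and -0.005 m and x of blank2 in the frame of hopper_mouth between -0.095 and 0.095 m and y of blank2 in the frame of hopper_mouth between -0.095 and 0.095 m and z of blank2 in the frame of hopper_mouth between -0.1 and -0.005 m and x of blank3 in the frame of hopper_mouth between -0.095 and 0.095 m and y of blank3 in the frame of hopper_mouth between -0.095 and 0.095 m and z of blank3 in the frame of hopper_mouth between -0.1 and -0.005 m and angle between tote's own z axis and vertical below 0.1 rad and height (world z) of tote between -0.01 and 0.008 m and linear speed of tote below 0.03 m/s and contact force between tote and the fingers below 0.1 N), for 0.2 s.
At the end, for the whole second after the job is handed in: Blanks in the hopper below its rim; tote released, still, upright (0.1 rad) on the bench; gripper holds the probe still, tip within 8 mm of the pad centre, probe within 0.15 rad of the panel normal, tip pushed in 2.5 to 10.5 mm of 12, pressing with 0.8 to 8 N (all of step 2 and distance between probe_tip and pad below 0.008 m and angle between the z axis of probe and the z axis of pad, either way round below 0.15 rad and value of joint tip between 0.0025 and 0.0105 m and contact force between tip and pad between 0.8 and 8 N and contact force between probe and the fingers above 1 N and linear speed of probe below 0.02 m/s); the arm keeps its last pose, push and grip.
It fails at once if the pad is pressed hard by the probe (over 20 N) (contact force between probe and pad above 20 N).
It fails at once if a bystander is moved by more than 40 mm (distance of any of vblock, screwdriver, brush, hammer, parallel, oil, square from where it was at the start of the episode above 0.04 m).
It also fails if it takes over 72 s, if anything falls off the work surface, if the arm or the gripper's body presses on something with over 40 N, if the wrist force passes 120 N, or if a joint passes its speed limit or range.

ROBOT

A 6-joint arm with a two-finger parallel gripper is mounted at the origin on the work surface. World frame = base frame: x ahead of the robot, y to its left, z up, the work surface at z = 0. Lengths are in m, angles in rad, forces in N, time in s.
With the tool pointing down it reaches from about 0.3 to 0.875 m from the base axis. Payload 6.4 kg.
Tool frame: the origin (TCP) lies on the centre line of the jaws, within the pads' length; the fingertips stand 22 mm ahead of it and the grasp point (between the pads) lies 3 mm ahead of it; z points along the fingers, y is the line along which they close (so a half turn about z gives the same grasp; the last joint's range is limited). The gripper opens to 85 mm and grips with 20 to 120 N. Pads are 22 mm wide; open, the fingers measure 114 mm over their backs; the gripper's body (76 mm by 85 mm) begins 54 mm behind the grasp point. The pads swing forward as they close: fully open they stand 13 mm farther back than shut.
Start: joints at [1.06, 0.181, 1.607, -0, 1.354, -0.206], TCP at [0.173, 0.549, 0.253] pointing down, gripper open.
Joint ranges: [-2.99, 2.99], [-0.89, 2.07], [0.3, 2.58], [-1.14, 4.28], [0, 2.63], [-3.12, 3.12]. Speed limits (rad/s): [2.57, 2.57, 3.01, 3.14, 3.14, 3.14].

INTERFACE

Orientations are given as a unit quaternion [w, x, y, z].
In Python, from bench import ctrl gives the robot as it stands. The module is installed in compiled form; this text tells all that it offers.
- The arm moves only by the tool servo_tool, never from a script. Its argument "commands" is a list of rows, each a list of 3 entries, a list of its own where there are three numbers: the shift along the tool's x, y, z in mm, then the turn about the tool's z in rad, then the finger opening in mm, from 0 to 85.4. In form: [[[dx, dy, dz], turn, jaw], ...]. A call has 1 to 20 rows; each row shifts and turns the commanded pose from where the row before left it, along the tool's axes as they then stand; what a row does not reach is not made up. A row lasts 1/8 s, in which the tool goes at most 62.5 mm and 10.7 degrees, less where a joint would pass 70% of its speed; a pose out of reach is approached as far as the arm can. A call with a gripper value outside its range is refused whole. The fingers move at their own pace and stop on an object; the grip force is fixed at half the most. Time passes only in rows, so rows that do not move let the fingers close. It gives the time, the measured TCP pose, the force, the opening and the grip force at its end, in the units of the state.
- ctrl.get_obs(): the state, without advancing time (a new reading comes with each control period).
- ctrl.camera(name): name is "scene" or "top" or "wrist"; returns a dict with "color" (400x640x3 uint8, red, green, blue), "z_map" (400x640 float32, m along the optical axis (not along the pixel's ray), 0 where there is no reading), "fx", "fy", "cx", "cy" (pixels), "R" (3x3) and "t" (3): a world point X has camera coordinates R X + t. Camera axes: x right, y down, z forward; pixel columns grow to the right and rows downward; lengths in m; the calibration is good to about 2 mm. A picture is of the moment at which its call begins.
- ctrl.hand_in(): hands the job in; it is judged then, once.
The state is a dict: "time_s": time; "q": joint angles; "dq": joint speeds; "joint_efforts": joint torques, N m; "eef_pos": TCP position; "eef_rot": TCP orientation; "wrist_force": force on the tool from outside, world axes, zero at the start; "torque": the same for the moment, N m; "opening": opening from 0.0 (shut) to 1.0 (fully open); "grasp_force": force on a finger pad.
Only numpy, scipy, OpenCV 4.12 (cv2) and the standard library are available. Lean on these libraries where they do the work, as an engineer would, in place of code of your own. Each camera call takes 0.05 s, during which the arm holds its last target. There are 200 camera calls.

## Working session

There is one attempt and no reset: what is moved stays moved. The work goes in short steps, Python scripts to look and compute and a tool call to move; the robot and the scene stay as the last step left them, time stands still between calls to the robot, and variables do not carry over. Pictures are saved under pics/ and viewed, at most 13 in all, crops included, and the job is handed in when it is done.

Besides the shell and the picture viewer there is one more tool, called after "Call:" as name([rows], argument=value, ...), one row to a line, values as JSON. servo_tool: Moves the arm, as the interface text tells. Its arguments: {"type":"object","properties":{"commands":{"type":"array"}},"required":["commands"]}

```bash
mkdir -p pics; ls; python3 - <<'E'
from bench import ctrl
import cv2,numpy as np
o=ctrl.get_obs();print({k:np.round(v,3) for k,v in o.items()})
for n in("top","scene"):
    c=ctrl.camera(n);cv2.imwrite(f"pics/{n}0.png",c["color"][...,::-1]);np.savez(f"{n}0.npz",**c)
    print(n,c["fx"],c["fy"],c["cx"],c["cy"],np.round(c["R"],3).tolist(),np.round(c["t"],3), np.round(-c["R"].T@c["t"],3))
E
```

```text
pics
{'time_s': np.float64(0.0), 'q': array([ 1.06 ,  0.182,  1.608,  0.   ,  1.354, -0.206]), 'dq': array([ 0.001,  0.   , -0.002,  0.001, -0.   ,  0.003]), 'joint_efforts': array([ 0.0000e+00, -4.4487e+01, -3.5134e+01, -0.0000e+00,  9.0000e-03,
        0.0000e+00]), 'eef_pos': array([0.172, 0.548, 0.252]), 'eef_rot': array([-0.   ,  0.152,  0.988, -0.001]), 'wrist_force': array([-0.147,  0.226, -0.574]), 'torque': array([-0.058, -0.031,  0.008]), 'grasp_force': np.float64(0.0), 'opening': np.float64(0.994)}
top 382.6556401058772 382.6556401058772 323.8098175082502 196.41773586229036 [[-0.007, -1.0, 0.015], [-0.989, 0.004, -0.147], [0.146, -0.016, -0.989]] [-0.021  0.529  1.045] [ 0.37  -0.007  1.111]
scene 412.5293564326328 412.5293564326328 322.1373542325077 202.23247187119696 [[-0.711, 0.703, -0.011], [0.59, 0.589, -0.552], [-0.382, -0.399, -0.834]] [ 0.404 -0.237  1.54 ] [1.015 0.47  1.158]
```

View pics/top0.png

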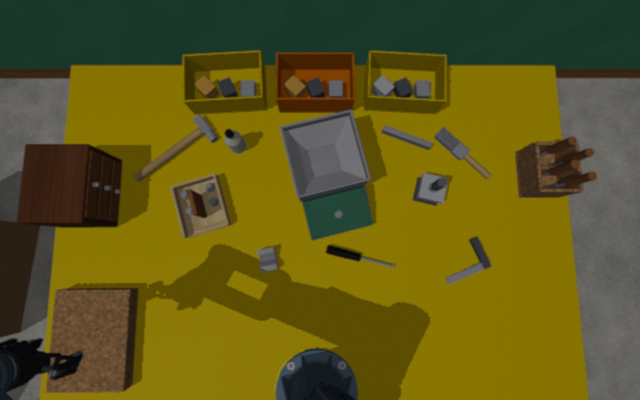

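View pics/scene0.png

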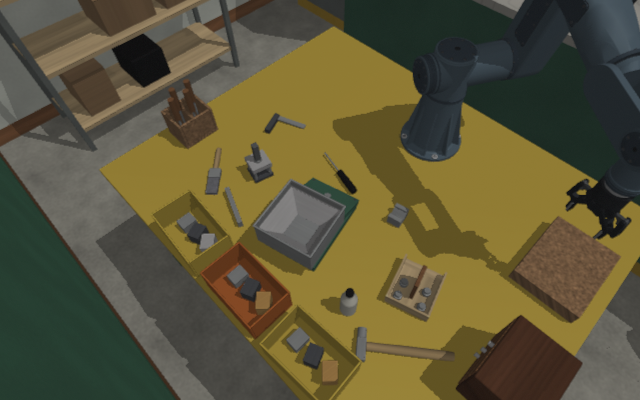

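The top view shows the tote at (202,205) with its open end towards the robot, the hopper at (325,155), the pad at (338,214) and the probe at (437,184). Moves only turn the tool about its own z, so I'll check what the arm does at its reach limit while measuring.

```bash
cat > h.py <<'E'
import numpy as np,cv2
def load(n): return dict(np.load(n))
def ray(c,u,v):
    d=np.array([(u-c["cx"])/c["fx"],(v-c["cy"])/c["fy"],1.0]); return -c["R"].T@c["t"], c["R"].T@d
def onz(c,u,v,z):
    o,d=ray(c,u,v); return o+d*(z-o[2])/d[2]
def cloud(c):
    v,u=np.mgrid[:400,:640]; z=c["z_map"].astype(float)
    P=np.stack([(u-c["cx"])/c["fx"]*z,(v-c["cy"])/c["fy"]*z,z],-1)
    return (P-c["t"])@c["R"]
def proj(c,X):
    p=np.asarray(X)@c["R"].T+c["t"]; return np.stack([c["fx"]*p[...,0]/p[...,2]+c["cx"],c["fy"]*p[...,1]/p[...,2]+c["cy"]],-1)
E
python3 - <<'E'
from h import *
for n in("top0.npz","scene0.npz"):
    c=load(n);P=cloud(c);ok=c["z_map"]>0;X,Y,Z=P[...,0],P[...,1],P[...,2]
    hsv=cv2.cvtColor(c["color"],cv2.COLOR_RGB2HSV)
    print(n,"bench z",np.median(Z[ok&(abs(Z)<.03)&(X>.3)&(X<.8)]))
    def rect(nm,m):
        p=P[m][:,:2].astype(np.float32); 
        if len(p)<4: print(nm,len(p));return
        r=cv2.minAreaRect(p); print(nm,len(p),np.round(p.mean(0),3),"rect",np.round(r[0],3),np.round(r[1],3),round(r[2],1),"zmed",round(float(np.median(Z[m])),3))
    # hopper rim
    roi=ok&(X>.42)&(X<.8)&(Y>-.2)&(Y<.13)
    rect("hopper rim",roi&(abs(Z-.145)<.008))
    g=roi&(hsv[...,0]>60)&(hsv[...,0]<95)&(hsv[...,1]>90)&(Z>.01)&(Z<.12)
    rect("panel",g)
    A=np.c_[X[g],Y[g],np.ones(g.sum())];s=np.linalg.lstsq(A,Z[g],rcond=None)[0];print("plane",s,"tilt",np.arctan(np.hypot(*s[:2])),"az",np.arctan2(s[1],s[0]))
    t=ok&(X>.35)&(X<.62)&(Y>.18)&(Y<.42)
    rect("tote rim",t&(abs(Z-.04)<.006)); rect("fin",t&(Z>.06)&(Z<.115)); rect("tote all",t&(Z>.012)&(Z<.115))
    s_=ok&(X>.4)&(X<.65)&(Y>-.4)&(Y<-.18)
    rect("stand top",s_&(abs(Z-.07)<.006)); rect("probe",s_&(Z>.09)); rect("probetop",s_&(Z>.12))
    print("oil top",np.round(P[ok&(X>.5)&(X<.75)&(Y>.15)&(Y<.35)&(Z>.1)].mean(0) if (ok&(X>.5)&(X<.75)&(Y>.15)&(Y<.35)&(Z>.1)).any() else 0,3))
E
```

```text
top0.npz bench z -0.0001495716850128766
hopper rim 872 [ 0.633 -0.025] rect [ 0.628 -0.024] [0.197 0.196] 14.1 zmed 0.146
panel 2329 [ 0.483 -0.062] rect [ 0.483 -0.062] [0.107 0.173] 13.8 zmed 0.057
plane [ 0.39645269  0.09870441 -0.12896758] tilt 0.3878596680772026 az 0.24400803370819663
tote rim 415 [0.523 0.335] rect [0.507 0.329] [0.151 0.131] 16.6 zmed 0.039
fin 222 [0.506 0.326] rect [0.507 0.328] [0.07  0.013] 15.6 zmed 0.096
tote all 1292 [0.517 0.332] rect [0.506 0.329] [0.153 0.131] 16.7 zmed 0.036
stand top 495 [ 0.546 -0.321] rect [ 0.549 -0.326] [0.071 0.071] 75.8 zmed 0.07
probe 126 [ 0.547 -0.322] rect [ 0.548 -0.325] [0.021 0.02 ] 77.6 zmed 0.139
probetop 90 [ 0.547 -0.323] rect [ 0.548 -0.325] [0.021 0.02 ] 78.8 zmed 0.144
oil top [0.643 0.256 0.117]
scene0.npz bench z 0.0016917632524172236
hopper rim 750 [ 0.627 -0.034] rect [ 0.63  -0.026] [0.198 0.196] 13.9 zmed 0.148
panel 472 [ 0.471 -0.045] rect [ 0.567 -0.04 ] [0.28  0.178] 13.8 zmed 0.046
plane [-0.04759411 -0.00576852  0.06805879] tilt 0.04790572979453528 az -3.0209786624693264
tote rim 353 [0.536 0.337] rect [0.51  0.327] [0.152 0.13 ] 16.8 zmed 0.04
fin 134 [0.517 0.329] rect [0.51  0.327] [0.072 0.012] 16.8 zmed 0.099
tote all 1038 [0.531 0.335] rect [0.51  0.327] [0.153 0.13 ] 16.9 zmed 0.032
stand top 285 [ 0.555 -0.321] rect [ 0.551 -0.327] [0.077 0.071] 73.6 zmed 0.072
probe 111 [ 0.554 -0.322] rect [ 0.552 -0.327] [0.023 0.02 ] 77.9 zmed 0.129
probetop 71 [ 0.554 -0.323] rect [ 0.552 -0.327] [0.023 0.02 ] 77.9 zmed 0.141
oil top [0.647 0.257 0.118]
```

Call:
servo_tool([
  [[0,0,-60],0,85],
  [[0,0,-60],0,85],
  [[0,0,-60],0,85],
  [[0,0,-60],0,85],
  [[0,0,-60],0,85],
  [[0,0,-60],0,85],
  [[0,0,-60],0,85],
  [[0,0,-60],0,85],
  [[0,0,-60],0,85],
])

```text
time_s: 1.23
eef_pos: [0.1684, 0.5352, 0.7751]
eef_rot: [0.001, 0.152, 0.988, 0.005]
wrist_force: [20.8, 43.4, 21.7]
opening: 0.999
grasp_force: 0.0
```

Call:
servo_tool([
  [[0,0,-60],0,85],
  [[0,0,-60],0,85],
  [[0,0,-60],0,85],
  [[0,0,0],0,85],
])

```text
time_s: 1.72
eef_pos: [0.1438, 0.4592, 0.8408]
eef_rot: [0.007, 0.152, 0.988, 0.04]
wrist_force: [-0.0, 0.6, 0.0]
opening: 0.997
grasp_force: 0.0
```

Call:
servo_tool([
  [[0,0,60],0,85],
  [[0,0,60],0,85],
  [[0,0,60],0,85],
  [[0,0,60],0,85],
  [[0,0,0],0,85],
])

```text
time_s: 2.35
eef_pos: [0.1506, 0.4787, 0.6051]
eef_rot: [0.002, 0.152, 0.988, 0.03]
wrist_force: [0.4, -1.0, 0.1]
opening: 0.998
grasp_force: 0.0
```

The boundary test left the tool slightly tilted, and the tilt stays in the commanded pose. So the plan is:
1. Grasp the tote and turn it to a heading of about 77°.
2. Tilt the tool about 0.6 rad at the reach limit, in azimuth 77°.
3. Grasp the tote again. A half turn about the tilted tool axis then tips it by twice the tilt, and turning back rights it.

The probe can be tilted the same way with a smaller turn.

```bash
cat >> h.py <<'E'
from scipy.spatial.transform import Rotation as Ro
def st(o):
    q=o["eef_rot"]; R=Ro.from_quat([q[1],q[2],q[3],q[0]]).as_matrix(); return np.array(o["eef_pos"]),R
def info(o):
    p,R=st(o);az=lambda v:np.degrees(np.arctan2(v[1],v[0]))
    print("t",round(float(o["time_s"]),2),"p",np.round(p,4),"q",np.round(o["q"],2),"tilt",round(float(np.arccos(-R[2,2])),3),"beta",round(az(R[:,2]),1),"yaz",round(az(R[:,1]),1),"y_z",round(R[2,1],3),"open",round(float(o["opening"]),3),"gf",round(float(o["grasp_force"]),1),"F",np.round(o["wrist_force"],1))
def go(p,R,target,turn=0):
    # tool-frame shift in mm to carry TCP to target, in axes after turn
    R2=R@Ro.from_rotvec([0,0,turn]).as_matrix(); return np.round(1000*R2.T@(np.array(target)-p),1)
E
python3 - <<'E'
from h import *; from bench import ctrl
o=ctrl.get_obs();info(o);p,R=st(o)
az=np.degrees(np.arctan2(R[1,1],R[0,1]));tu=-np.radians(106.7-az);print("turn",tu)
print("pre",go(p,R,[.5085,.328,.20]), "after turn: to grasp from pre",go(np.array([.5085,.328,.2]),R,[.5085,.328,.069],tu))
E
```

```text
t 2.35 p [0.1506 0.4787 0.6051] q [ 1.02 -0.07  1.18  0.02  1.97 -0.24] tilt 0.06 beta 76.8 yaz 72.5 y_z 0.059 open 0.998 gf 0.0 F [ 0.4 -1.   0.1]
turn -0.5966148656589895
pre [-388.4  -60.3  400.5] after turn: to grasp from pre [  3.9  -6.8 130.8]
```

Call:
servo_tool([
  [[-32.4,-5,33.4],0,85],
  [[-32.4,-5,33.4],0,85],
  [[-32.4,-5,33.4],0,85],
  [[-32.4,-5,33.4],0,85],
  [[-32.4,-5,33.4],0,85],
  [[-32.4,-5,33.4],0,85],
  [[-32.4,-5,33.4],0,85],
  [[-32.4,-5,33.4],0,85],
  [[-32.4,-5,33.4],0,85],
  [[-32.4,-5,33.4],0,85],
  [[-32.4,-5,33.4],0,85],
  [[-32.4,-5,33.4],0,85],
  [[0,0,0],-0.15,85],
  [[0,0,0],-0.15,85],
  [[0,0,0],-0.15,85],
  [[0,0,0],-0.147,85],
  [[0,0,0],0,85],
])

```text
time_s: 4.47
eef_pos: [0.5168, 0.3359, 0.2132]
eef_rot: [0.019, -0.145, 0.989, 0.035]
wrist_force: [-0.2, -0.2, 0.5]
opening: 0.998
grasp_force: 0.0
```

```bash
python3 - <<'E'
from h import *; from bench import ctrl
o=ctrl.get_obs();info(o);p,R=st(o)
az=np.degrees(np.arctan2(R[1,1],R[0,1]));print("turn",-np.radians(106.7-az))
print(go(p,R,[.5085,.328,.069]))
E
```

```text
t 4.47 p [0.5168 0.3359 0.2132] q [ 0.35  0.27  1.59  0.06  1.23 -1.53] tilt 0.08 beta 69.4 yaz 106.8 y_z 0.064 open 0.998 gf 0.0 F [-0.2 -0.2  0.5]
turn 0.0010467508435530128
[ 17.2 -14.4 143. ]
```

Call:
servo_tool([
  [[10,-8,30],0,85],
  [[7.2,-6.4,30],0,85],
  [[0,0,30],0,85],
  [[0,0,30],0,85],
  [[0,0,15],0,85],
  [[0,0,8],0,85],
  [[0,0,0],0,85],
])

```text
time_s: 5.35
eef_pos: [0.5046, 0.3266, 0.066]
eef_rot: [0.017, -0.145, 0.989, 0.035]
wrist_force: [0.3, -0.5, -0.5]
opening: 0.997
grasp_force: 0.0
```

```bash
python3 - <<'E'
from h import *; from bench import ctrl
o=ctrl.get_obs();info(o);p,R=st(o)
print(go(p,R,[.5085,.328,.069]))
c=ctrl.camera("wrist");cv2.imwrite("pics/w1.png",c["color"][...,::-1])
E
```

```text
t 5.35 p [0.5046 0.3266 0.066 ] q [ 0.35  0.43  1.71  0.07  0.96 -1.56] tilt 0.077 beta 72.3 yaz 106.8 y_z 0.063 open 0.997 gf 0.0 F [ 0.3 -0.5 -0.5]
[-4.3  0.4 -2.8]
```

View pics/w1.png

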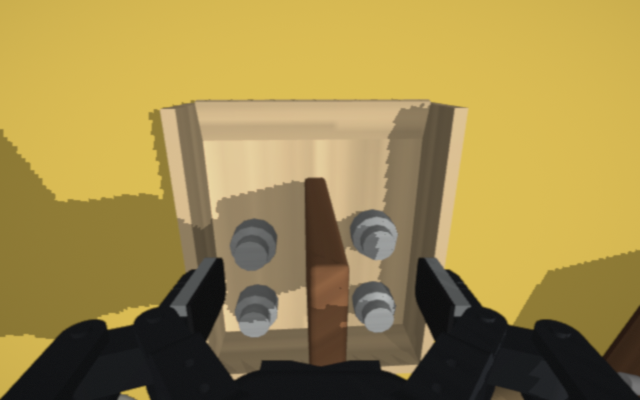

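The fin (column 315–345) lies midway between the fingers, with two blanks on each side of it.

Call:
servo_tool([
  [[-4,0,-3],0,60],
  [[0,0,0],0,0],
  [[0,0,0],0,0],
  [[0,0,0],0,0],
  [[0,0,0],0,0],
  [[0,0,0],0,0],
])

```text
time_s: 6.15
eef_pos: [0.5082, 0.3265, 0.0704]
eef_rot: [0.017, -0.146, 0.989, 0.033]
wrist_force: [-3.9, -4.8, 12.8]
opening: 0.133
grasp_force: 57.6
```

Call:
servo_tool([
  [[0,0,-12],0,0],
  [[0,0,-13],0.1,0],
  [[0,0,0],0.17,0],
  [[0,0,0],0.17,0],
  [[0,0,0],0.17,0],
  [[0,0,0],0.17,0],
  [[0,0,0],0.17,0],
  [[0,0,0],0.17,0],
  [[0,0,0],0.17,0],
  [[0,0,0],0.17,0],
  [[0,0,0],0.17,0],
  [[0,0,0],0.17,0],
  [[0,0,0],0.17,0],
  [[0,0,0],0.11,0],
  [[0,0,0],0,0],
])

```text
time_s: 8.02
eef_pos: [0.5062, 0.3253, 0.0928]
eef_rot: [-0.022, 0.779, 0.626, 0.031]
wrist_force: [0.2, -0.9, -5.6]
opening: 0.132
grasp_force: 58.9
```

```bash
python3 - <<'E'
from h import *; from bench import ctrl
o=ctrl.get_obs();info(o)
E
```

```text
t 8.03 p [0.5062 0.3253 0.0928] q [0.34 0.39 1.69 0.07 1.01 0.52] tilt 0.075 beta 74.0 yaz -12.4 y_z 0.005 open 0.132 gf 58.9 F [ 0.2 -0.9 -5.6]
```

Call:
servo_tool([
  [[0,0,10],0,0],
  [[0,0,6],0,0],
  [[0,0,4],0,0],
  [[0,0,0],0,40],
  [[0,0,0],0,60],
  [[0,0,0],0,60],
  [[0,0,-40],0,85],
  [[0,0,-60],0,85],
  [[0,0,-60],0,85],
  [[0,0,-60],0,85],
  [[0,0,-60],0,85],
  [[0,0,0],0,85],
])

```text
time_s: 9.52
eef_pos: [0.5035, 0.3069, 0.3599]
eef_rot: [-0.019, 0.779, 0.626, 0.037]
wrist_force: [-0.3, 0.7, -0.2]
opening: 0.993
grasp_force: 0.0
```

```bash
python3 - <<'E'
from h import *; from bench import ctrl
o=ctrl.get_obs();info(o)
for n in("top","scene"):
    c=ctrl.camera(n);np.savez(n+"1.npz",**c);cv2.imwrite(f"pics/{n}1.png",c["color"][...,::-1])
    P=cloud(c);X,Y,Z=P[...,0],P[...,1],P[...,2];t=(c["z_map"]>0)&(X>.35)&(X<.65)&(Y>.2)&(Y<.45)
    for nm,m in(("all",t&(Z>.02)&(Z<.115)),("fin",t&(Z>.06)&(Z<.115))):
        p=P[m][:,:2].astype(np.float32);print(n,nm,len(p),cv2.minAreaRect(p) if len(p)>4 else 0)
E
```

```text
t 9.53 p [0.5035 0.3069 0.3599] q [0.31 0.1  1.49 0.06 1.5  0.53] tilt 0.084 beta 65.9 yaz -12.5 y_z 0.017 open 0.993 gf 0.0 F [-0.3  0.7 -0.2]
top all 794 ((0.5391151905059814, 0.3524284362792969), (0.20633698999881744, 0.18288792669773102), 77.23443603515625)
top fin 153 ((0.5070334076881409, 0.33187347650527954), (0.07048901915550232, 0.012364580295979977), 77.05562591552734)
scene all 1174 ((0.5395959615707397, 0.3606477379798889), (0.22852404415607452, 0.1759379804134369), 74.92131042480469)
scene fin 254 ((0.511076033115387, 0.33037069439888), (0.07029742747545242, 0.014914706349372864), 76.47105407714844)
```

View pics/top1.png

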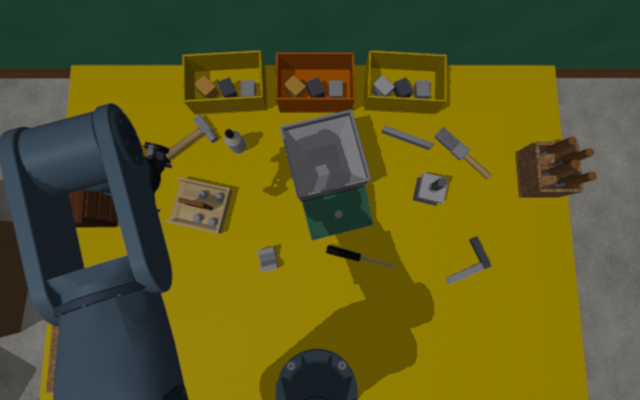

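```bash
python3 - <<'E'
from h import *; from bench import ctrl
o=ctrl.get_obs();p,R=st(o); print(go(p,R,[.17,.76,.50])/12)
E
```

```text
[ 31.825 -35.025 -10.075]
```

Call:
servo_tool([
  [[0,0,-40],0,85],
  [[32,-35,-10],0,85],
  [[32,-35,-10],0,85],
  [[32,-35,-10],0,85],
  [[32,-35,-10],0,85],
  [[32,-35,-10],0,85],
  [[32,-35,-10],0,85],
  [[32,-35,-10],0,85],
  [[32,-35,-10],0,85],
  [[32,-35,-10],0,85],
  [[32,-35,-7],0,85],
  [[32,-35,-7],0,85],
  [[60,0,0],0,85],
  [[60,0,0],0,85],
  [[60,0,0],0,85],
  [[60,0,0],0,85],
  [[60,0,0],0,85],
  [[60,0,0],0,85],
])

```text
time_s: 11.88
eef_pos: [0.2252, 0.8789, 0.4563]
eef_rot: [-0.07, 0.774, 0.622, 0.097]
wrist_force: [-0.2, 0.0, 0.0]
opening: 0.998
grasp_force: 0.0
```

```bash
python3 - <<'E'
from h import *; from bench import ctrl
o=ctrl.get_obs();info(o)
E
```

```text
t 11.88 p [0.2252 0.8789 0.4563] q [1.18 0.84 0.3  0.03 1.76 1.41] tilt 0.24 beta 74.7 yaz -12.5 y_z 0.012 open 0.998 gf 0.0 F [-0.2  0.   0. ]
```

Call:
servo_tool([
  [[58,0,10],0,85],
  [[58,0,10],0,85],
  [[58,0,10],0,85],
  [[58,0,10],0,85],
])

```text
time_s: 12.38
eef_pos: [0.2359, 0.9483, 0.4105]
eef_rot: [-0.114, 0.765, 0.615, 0.155]
wrist_force: [0.1, 0.5, 0.5]
opening: 0.994
grasp_force: 0.0
```

```bash
python3 - <<'E'
from h import *; from bench import ctrl
o=ctrl.get_obs();info(o)
E
```

```text
t 12.38 p [0.2359 0.9483 0.4105] q [1.19 0.91 0.3  0.05 1.55 1.42] tilt 0.388 beta 75.2 yaz -12.6 y_z 0.016 open 0.994 gf 0.0 F [0.1 0.5 0.5]
```

Call:
servo_tool([
  [[58,-6,5],0,85],
  [[58,-6,5],0,85],
  [[58,-6,5],0,85],
  [[58,-6,5],0,85],
  [[58,-6,5],0,85],
  [[58,-6,5],0,85],
  [[0,0,0],0,85],
])

```text
time_s: 13.25
eef_pos: [0.2124, 1.0174, 0.4434]
eef_rot: [-0.186, 0.741, 0.597, 0.245]
wrist_force: [0.3, 0.2, 0.4]
opening: 0.992
grasp_force: 0.0
```

```bash
python3 - <<'E'
from h import *; from bench import ctrl
o=ctrl.get_obs();info(o);p,R=st(o)
print("to above",go(p,R,[.48,.25,.40]))
E
```

```text
t 13.25 p [0.2124 1.0174 0.4434] q [1.24 0.91 0.3  0.06 1.31 1.45] tilt 0.625 beta 76.0 yaz -12.6 y_z 0.018 open 0.992 gf 0.0 F [0.3 0.2 0.4]
to above [-590.1  427.2 -362.9]
```

```bash
python3 - <<'E'
from h import *; from bench import ctrl
o=ctrl.get_obs();p,R=st(o)
t=np.array([.509,.331,.066])-.203*R[:,2];print(t,go(p,R,t)/17)
E
```

```text
[0.48032507 0.21570555 0.23060236] [-42.14117647  25.40588235 -14.40588235]
```

Call:
servo_tool([
  [[-42,25,-14.5],0,85],
  [[-42,25,-14.5],0,85],
  [[-42,25,-14.5],0,85],
  [[-42,25,-14.5],0,85],
  [[-42,25,-14.5],0,85],
  [[-42,25,-14.5],0,85],
  [[-42,25,-14.5],0,85],
  [[-42,25,-14.5],0,85],
  [[-42,25,-14.5],0,85],
  [[-42,25,-14.5],0,85],
  [[-42,25,-14.5],0,85],
  [[-42,25,-14.5],0,85],
  [[-42,25,-14.5],0,85],
  [[-42,25,-14.5],0,85],
  [[-42,25,-14.5],0,85],
  [[-42,25,-14.5],0,85],
  [[-42,25,-14.5],0,85],
  [[0,0,0],0,85],
])

```text
time_s: 15.5
eef_pos: [0.4738, 0.2223, 0.2353]
eef_rot: [-0.184, 0.743, 0.595, 0.245]
wrist_force: [0.2, 0.4, -0.2]
opening: 0.998
grasp_force: 0.0
```

```bash
python3 - <<'E'
from h import *; from bench import ctrl
o=ctrl.get_obs();info(o);p,R=st(o)
print(go(p,R,np.array([.509,.331,.066])-.003*R[:,2]))
E
```

```text
t 15.5 p [0.4738 0.2223 0.2353] q [-0.15 -0.06  2.02  0.67  1.2  -0.19] tilt 0.623 beta 75.7 yaz -12.9 y_z 0.017 open 0.998 gf 0.0 F [ 0.2  0.4 -0.2]
[ -6.4   7.1 201.1]
```

Call:
servo_tool([
  [[-6.4,7.1,20],0,85],
  [[0,0,45],0,85],
  [[0,0,45],0,85],
  [[0,0,40],0,85],
  [[0,0,30],0,85],
  [[0,0,16],0,85],
  [[0,0,0],0,85],
])

```text
time_s: 16.38
eef_pos: [0.5053, 0.3307, 0.0728]
eef_rot: [-0.186, 0.741, 0.598, 0.244]
wrist_force: [0.1, -0.3, 0.9]
opening: 0.997
grasp_force: 0.0
```

```bash
python3 - <<'E'
from h import *; from bench import ctrl
o=ctrl.get_obs();info(o);p,R=st(o)
print(go(p,R,np.array([.509,.331,.066])-.003*R[:,2]))
c=ctrl.camera("wrist");cv2.imwrite("pics/w2.png",c["color"][...,::-1])
E
```

```text
t 16.38 p [0.5053 0.3307 0.0728] q [ 0.09  0.36  1.95  0.86  0.81 -0.3 ] tilt 0.624 beta 76.2 yaz -12.5 y_z 0.017 open 0.997 gf 0.0 F [ 0.1 -0.3  0.9]
[-3.1  3.5  3.2]
```

View pics/w2.png

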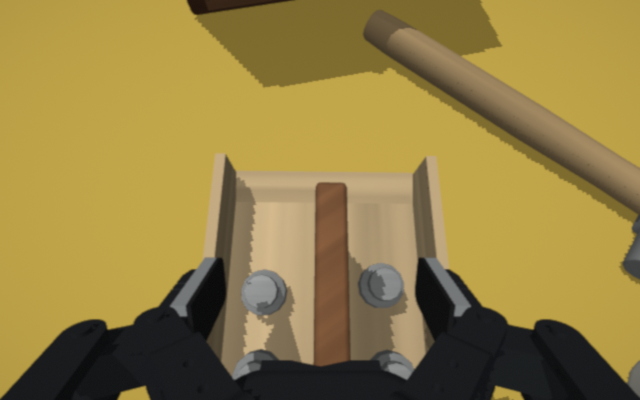

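The fin (column 331) is centred and the open end faces away, as planned. I'll close on it.

Call:
servo_tool([
  [[-3,3,2],0,60],
  [[0,0,0],0,0],
  [[0,0,0],0,0],
  [[0,0,0],0,0],
  [[0,0,0],0,0],
  [[0,0,0],0,0],
])

```text
time_s: 17.18
eef_pos: [0.5088, 0.328, 0.0704]
eef_rot: [-0.186, 0.741, 0.597, 0.245]
wrist_force: [-1.1, -3.2, 6.0]
opening: 0.136
grasp_force: 58.3
```

```bash
cat > pour.py <<'E'
from h import *; from bench import ctrl
o=ctrl.get_obs();info(o);p,R=st(o)
print("up 1mm in tool",np.round(R.T@[0,0,1],3))
C=np.array([.629,-.025])
# tote pose now: upright at tote x az 77
a=np.radians(77);T=np.array([[np.cos(a),-np.sin(a),0],[np.sin(a),np.cos(a),0],[0,0,1]])
rel=R.T@T; toff=R.T@(np.array([.509,.331,0])-p)
corn=np.array([[x,y,z] for x in(-.075,.075) for y in(-.065,.065) for z in(0,.04)])
f=np.array([[.075,-.04,.01],[.075,.04,.01]])
for ph in(0,.5,1,1.5,1.8,2.1,2.4,2.7,2.9,3.14):
    R2=R@Ro.from_rotvec([0,0,ph]).as_matrix(); B=R2@rel; org=R2@toff
    k=org+corn@B.T; ff=org+f@B.T
    print(ph,"dip",round(np.degrees(np.arcsin(-B[2,0])),1),"side",round(np.degrees(np.arcsin(B[2,1])),1),"org",np.round(org,3),"minz",round(k[:,2].min(),3),"lip",np.round(ff,3).tolist())
E
python3 pour.py
```

```text
t 17.18 p [0.5088 0.328  0.0704] q [ 0.09  0.37  1.94  0.87  0.81 -0.31] tilt 0.625 beta 76.0 yaz -12.6 y_z 0.017 open 0.136 gf 58.3 F [-1.1 -3.2  6. ]
up 1mm in tool [ 0.585  0.017 -0.811]
0 dip -0.0 side -0.0 org [ 0.     0.003 -0.07 ] minz -0.07 lip [[0.056, 0.067, -0.06], [-0.022, 0.085, -0.06]]
0.5 dip 3.1 side 16.3 org [-0.017  0.011 -0.067] minz -0.09 lip [[0.06, 0.048, -0.073], [-0.001, 0.094, -0.051]]
1 dip 12.1 side 29.7 org [-0.028  0.025 -0.06 ] minz -0.108 lip [[0.053, 0.03, -0.087], [0.023, 0.093, -0.047]]
1.5 dip 25.5 side 36.2 org [-0.03   0.041 -0.049] minz -0.12 lip [[0.036, 0.018, -0.098], [0.045, 0.082, -0.051]]
1.8 dip 34.9 side 35.4 org [-0.026  0.05  -0.042] minz -0.123 lip [[0.023, 0.015, -0.103], [0.055, 0.072, -0.056]]
2.1 dip 44.9 side 31.1 org [-0.02   0.057 -0.036] minz -0.122 lip [[0.009, 0.015, -0.105], [0.061, 0.06, -0.063]]
2.4 dip 54.8 side 24.1 org [-0.011  0.062 -0.031] minz -0.119 lip [[-0.005, 0.019, -0.104], [0.063, 0.048, -0.072]]
2.7 dip 64.0 side 15.4 org [-0.     0.065 -0.027] minz -0.112 lip [[-0.017, 0.026, -0.102], [0.06, 0.036, -0.08]]
2.9 dip 68.8 side 8.9 org [ 0.007  0.065 -0.026] minz -0.106 lip [[-0.023, 0.032, -0.099], [0.056, 0.029, -0.086]]
3.14 dip 71.6 side 1.0 org [ 0.016  0.064 -0.025] minz -0.097 lip [[-0.029, 0.041, -0.094], [0.048, 0.022, -0.092]]
```

Call:
servo_tool([
  [[9,0.3,-12],0,0],
  [[23,0.7,-32],0,0],
  [[26,0.8,-36.5],0,0],
  [[26,0.8,-36.5],0,0],
  [[26,0.8,-36.5],0,0],
  [[15,0.4,-20],0,0],
  [[0,0,0],0,0],
])

```text
time_s: 18.05
eef_pos: [0.5093, 0.3281, 0.2859]
eef_rot: [-0.184, 0.74, 0.598, 0.246]
wrist_force: [0.8, -0.8, -6.8]
opening: 0.137
grasp_force: 59.2
```

```bash
python3 - <<'E'
from h import *; from bench import ctrl
o=ctrl.get_obs();info(o);p,R=st(o)
print(go(p,R,[.612,-.035,.285]))
E
```

```text
t 18.05 p [0.5093 0.3281 0.2859] q [0.09 0.02 1.83 0.65 1.15 0.07] tilt 0.624 beta 75.7 yaz -12.6 y_z 0.022 open 0.137 gf 59.2 F [ 0.8 -0.8 -6.8]
[-272.3  179.1 -190.1]
```

Call:
servo_tool([
  [[-14,9,-9.5],0,0],
  [[-26,17,-18],0,0],
  [[-30,20,-21],0,0],
  [[-30,20,-21],0,0],
  [[-30,20,-21],0,0],
  [[-30,20,-21],0,0],
  [[-30,20,-21],0,0],
  [[-30,20,-21],0,0],
  [[-26,17,-18],0,0],
  [[-16,10,-12],0,0],
  [[-10,6,-6.5],0,0],
  [[0,0,0],0,0],
  [[0,0,0],0,0],
])

```text
time_s: 19.68
eef_pos: [0.6109, -0.0334, 0.2821]
eef_rot: [-0.186, 0.741, 0.598, 0.245]
wrist_force: [-0.1, -0.4, -5.2]
opening: 0.132
grasp_force: 59.3
```

```bash
python3 - <<'E'
from h import *; from bench import ctrl
o=ctrl.get_obs();info(o);p,R=st(o)
print(go(p,R,[.612,-.035,.278]))
E
```

```text
t 19.68 p [ 0.6109 -0.0334  0.2821] q [-0.54  0.27  1.56  0.59  1.53 -0.42] tilt 0.624 beta 76.1 yaz -12.5 y_z 0.017 open 0.132 gf 59.3 F [-0.1 -0.4 -5.2]
[-3.5  1.3  2.6]
```

Call:
servo_tool([
  [[0,0,0],0.12,0],
  [[0,0,0],0.18,0],
  [[0,0,0],0.18,0],
  [[0,0,0],0.18,0],
  [[0,0,0],0.18,0],
  [[0,0,0],0.18,0],
  [[0,0,0],0.18,0],
  [[0,0,0],0.18,0],
  [[0,0,0],0.18,0],
  [[0,0,0],0.18,0],
  [[0,0,0],0.18,0],
  [[0,0,0],0.18,0],
  [[0,0,0],0.18,0],
  [[2.8,2.2,4.9],0.14,0],
  [[2.8,2.2,4.9],0.14,0],
  [[3.3,1.2,4.9],0.14,0],
  [[3.3,1.2,4.9],0.14,0],
  [[3.4,0.6,4.9],0.14,0],
  [[3.5,0,4.9],0.1,0],
  [[0,0,0],0,0],
])

```text
time_s: 22.18
eef_pos: [0.6147, -0.034, 0.2465]
eef_rot: [0.25, -0.621, 0.721, 0.178]
wrist_force: [-0.2, -0.2, -3.7]
opening: 0.133
grasp_force: 60.2
```

```bash
python3 - <<'E'
from h import *; from bench import ctrl
o=ctrl.get_obs();info(o)
c=ctrl.camera("scene");d=ctrl.camera("top")
im=np.hstack([cv2.resize(c["color"][100:340,150:470],(400,300)),cv2.resize(d["color"][70:260,230:480],(395,300))]);cv2.imwrite("pics/s2.png",im[...,::-1])
E
```

```text
t 22.18 p [ 0.6147 -0.034   0.2465] q [-0.53  0.31  1.58  0.6   1.48  2.63] tilt 0.624 beta 76.1 yaz 170.4 y_z -0.054 open 0.133 gf 60.2 F [-0.2 -0.2 -3.7]
```

View pics/s2.png

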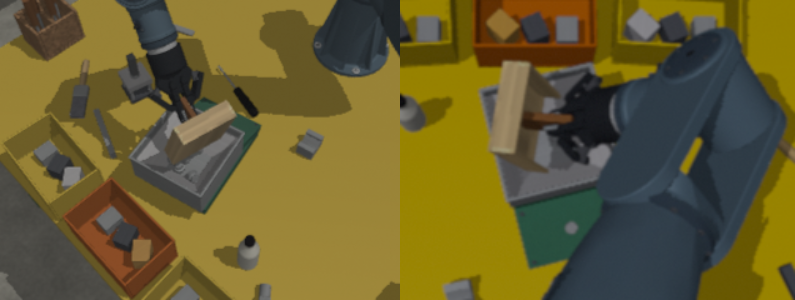

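The blanks show on the hopper floor at about (185,168). The wrist force doesn't quite settle whether all four are out, so I'll shake slightly and compare.

Call:
servo_tool([
  [[0,0,0],0.08,0],
  [[0,0,-8],0,0],
  [[0,0,8],0,0],
  [[0,0,0],0,0],
  [[0,0,0],0,0],
])

```text
time_s: 22.9
eef_pos: [0.6148, -0.035, 0.246]
eef_rot: [0.243, -0.591, 0.746, 0.188]
wrist_force: [-0.0, -0.9, -2.3]
opening: 0.13
grasp_force: 60.1
```

```bash
python3 - <<'E'
from h import *; from bench import ctrl
o=ctrl.get_obs();info(o);F=[]
for i in range(4):
    c=ctrl.camera("scene");F.append(ctrl.get_obs()["wrist_force"][2])
print(F)
cv2.imwrite("pics/s3.png",cv2.resize(c["color"][160:270,240:360],(720,600*11*6//66),interpolation=cv2.INTER_CUBIC)[...,::-1][:600])
E
```

```text
t 22.9 p [ 0.6148 -0.035   0.246 ] q [-0.54  0.31  1.58  0.6   1.47  2.71] tilt 0.624 beta 76.1 yaz 166.6 y_z -0.007 open 0.13 gf 60.1 F [-0.  -0.9 -2.3]
[np.float64(-2.6775669782963902), np.float64(-3.141054932061812), np.float64(-2.722857528207895), np.float64(-2.846437606804367)]
```

View pics/s3.png

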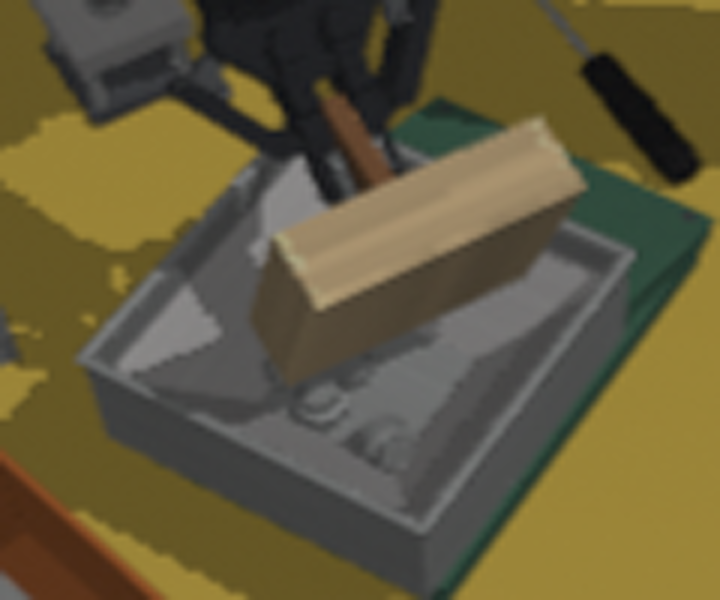

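The held weight is now about 2.85 N, which matches the empty tote at 2.9 N. I'll raise it and turn back.

Call:
servo_tool([
  [[-10,0,-14],0,0],
  [[-10,0,-14],0,0],
  [[0,0,0],-0.174,0],
  [[0,0,0],-0.174,0],
  [[0,0,0],-0.174,0],
  [[0,0,0],-0.174,0],
  [[0,0,0],-0.174,0],
  [[0,0,0],-0.174,0],
  [[0,0,0],-0.174,0],
  [[0,0,0],-0.174,0],
  [[0,0,0],-0.174,0],
  [[0,0,0],-0.174,0],
  [[0,0,0],-0.174,0],
  [[0,0,0],-0.174,0],
  [[0,0,0],-0.174,0],
  [[0,0,0],-0.174,0],
  [[0,0,0],-0.174,0],
  [[0,0,0],-0.174,0],
  [[0,0,0],-0.174,0],
  [[0,0,0],-0.172,0],
])

```text
time_s: 25.6
eef_pos: [0.6151, -0.0355, 0.2825]
eef_rot: [-0.187, 0.748, 0.589, 0.243]
wrist_force: [1.1, 0.2, -2.6]
opening: 0.135
grasp_force: 60.4
```

```bash
python3 - <<'E'
from h import *; from bench import ctrl
o=ctrl.get_obs();info(o);p,R=st(o)
print(go(p,R,[.509,.328,.285]), go(p,R,[.509,.328,.074])-go(p,R,[.509,.328,.285]))
E
```

```text
t 25.6 p [ 0.6151 -0.0355  0.2825] q [-0.54  0.28  1.55  0.59  1.53 -0.39] tilt 0.624 beta 75.8 yaz -13.7 y_z 0.006 open 0.135 gf 60.4 F [ 1.1  0.2 -2.6]
[ 268.3 -189.1  188.6] [-123.2   -1.3  171.3]
```

Call:
servo_tool([
  [[16,-11,11],0,0],
  [[32,-22.5,22.5],0,0],
  [[32,-22.5,22.5],0,0],
  [[32,-22.5,22.5],0,0],
  [[32,-22.5,22.5],0,0],
  [[32,-22.5,22.5],0,0],
  [[32,-22.5,22.5],0,0],
  [[32,-22.5,22.5],0,0],
  [[28,-20,20],0,0],
  [[-12,0,17],0,0],
  [[-24,0,33],0,0],
  [[-24,0,33],0,0],
  [[-24,0,33],0,0],
  [[-18,0,25],0,0],
  [[-9,0,13],0,0],
  [[0,0,0],0,0],
])

```text
time_s: 27.6
eef_pos: [0.5103, 0.3278, 0.0935]
eef_rot: [-0.19, 0.75, 0.586, 0.241]
wrist_force: [0.6, -0.1, -3.4]
opening: 0.132
grasp_force: 60.3
```

```bash
python3 - <<'E'
from h import *; from bench import ctrl
o=ctrl.get_obs();info(o);p,R=st(o)
print(go(p,R,[p[0],p[1],.072]))
E
```

```text
t 27.6 p [0.5103 0.3278 0.0935] q [ 0.09  0.32  1.94  0.83  0.85 -0.23] tilt 0.623 beta 76.2 yaz -14.0 y_z -0.002 open 0.132 gf 60.3 F [ 0.6 -0.1 -3.4]
[-12.6   0.   17.5]
```

Call:
servo_tool([
  [[-7,0,10],0,0],
  [[-3.5,0,5],0,0],
  [[-1.5,0,2],0,0],
  [[0,0,0],0,40],
  [[0,0,0],0,70],
  [[0,0,0],0,70],
  [[0,0,-25],0,80],
  [[0,0,-50],0,85],
  [[0,0,-50],0,85],
  [[0,0,-50],0,85],
  [[0,0,0],0,85],
])

```text
time_s: 28.98
eef_pos: [0.4885, 0.2275, 0.2195]
eef_rot: [-0.186, 0.75, 0.586, 0.245]
wrist_force: [-0.1, -0.1, -0.5]
opening: 0.99
grasp_force: 0.0
```

```bash
python3 - <<'E'
from h import *; from bench import ctrl
o=ctrl.get_obs();info(o);p,R=st(o)
c=ctrl.camera("top");np.savez("top3.npz",**c);cv2.imwrite("pics/t3.png",c["color"][...,::-1])
P=cloud(c);X,Y,Z=P[...,0],P[...,1],P[...,2];ok=c["z_map"]>0
t=ok&(X>.4)&(X<.62)&(Y>.22)&(Y<.44)
for a,b in((.03,.046),(.09,.115)):
    m=t&(Z>a)&(Z<b);print(m.sum(),np.median(Z[m]) if m.any() else 0, cv2.minAreaRect(P[m][:,:2].astype(np.float32)) if m.sum()>4 else 0)
# blanks: heights in hopper
h=ok&(abs(X-.629)<.085)&(abs(Y+.025)<.085)
print("hopper z pct",np.round(np.percentile(Z[h],[2,25,50,75]),3))
# probe plan: handle at (.550,-.326), grasp z from stand top .07+6 collar .. handle .076-.146
H=np.array([.550,-.326,.115]); g=H-.003*R[:,2]
pre=g-.15*R[:,2]; print("pre",pre,"high",go(p,R,pre+[0,0,.12]),"pre",go(p,R,pre),"down",go(pre,R,g))
E
```

```text
t 28.98 p [0.4885 0.2275 0.2195] q [-0.13 -0.    2.    0.69  1.16 -0.18] tilt 0.625 beta 75.3 yaz -14.1 y_z 0.008 open 0.99 gf 0.0 F [-0.1 -0.1 -0.5]
232 0.03922694139468233 ((0.5122159719467163, 0.33938518166542053), (0.1353740096092224, 0.13037706911563873), 76.10368347167969)
125 0.0990850895696218 ((0.5100899338722229, 0.3313368856906891), (0.06934512406587601, 0.01212405227124691), 75.88259887695312)
hopper z pct [0.061 0.076 0.09  0.106]
pre [ 0.5272279  -0.4125595   0.23908821] high [-415.   194.6 -469.6] pre [-485.2  193.7 -372.3] down [ -0.  -0. 150.]
```

View pics/t3.png

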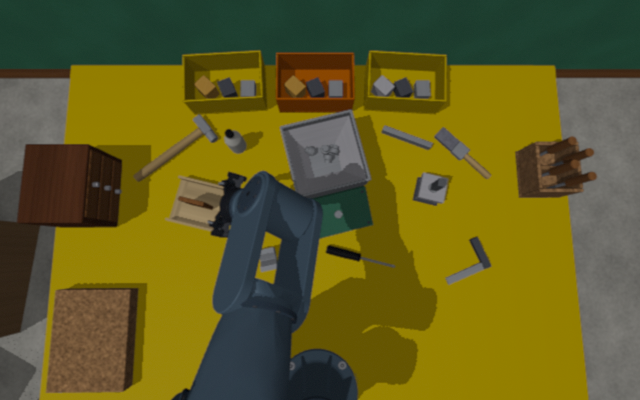

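The four blanks lie at the hopper's centre (325,152), and the tote stands empty, released and upright at (203,203). Next is the probe.

Call:
servo_tool([
  [[-15,7,-34],-0.02,85],
  [[-29.6,13.9,-33.5],0,85],
  [[-29.6,13.9,-33.5],0,85],
  [[-29.6,13.9,-33.5],0,85],
  [[-29.6,13.9,-33.5],0,85],
  [[-29.6,13.9,-33.5],0,85],
  [[-29.6,13.9,-33.5],0,85],
  [[-29.6,13.9,-33.5],0,85],
  [[-29.6,13.9,-33.5],0,85],
  [[-29.6,13.9,-33.5],0,85],
  [[-29.6,13.9,-33.5],0,85],
  [[-29.6,13.9,-33.5],0,85],
  [[-29.6,13.9,-33.5],0,85],
  [[-29.6,13.9,-33.5],0,85],
  [[-15,7,0],0,85],
  [[0,0,0],0,85],
])

```text
time_s: 31.02
eef_pos: [0.5363, -0.4091, 0.3531]
eef_rot: [-0.189, 0.744, 0.593, 0.244]
wrist_force: [0.6, 0.6, -0.1]
opening: 0.994
grasp_force: 0.0
```

```bash
cat > plan.py <<'E'
from h import *; from bench import ctrl
o=ctrl.get_obs();info(o);p,R=st(o)
H=np.array([.550,-.326,.115]); g=H-.003*R[:,2]; pre=g-.12*R[:,2]
print("pre",go(p,R,pre),"grasp",go(p,R,g))
a=np.radians(13.9);N=np.array([-np.sin(.4)*np.cos(a),-np.sin(.4)*np.sin(a),np.cos(.4)])
pad=np.array([.629,-.025,0.])-.156*np.array([np.cos(a),np.sin(a),0]);pad[2]=.058;print("pad",pad)
u=R.T@np.array([0,0,1.])
for ph in np.arange(-1.1,1.2,.1):
    v=R@Ro.from_rotvec([0,0,ph]).as_matrix()@u; e=np.arccos(v@N)
    if e<.25: print(round(ph,2),"err",round(e,3),np.round(v,3))
E
python3 plan.py
python3 - <<'E'
from h import *
# pad centre by image: bright disc within the panel, both views
for n in("top0.npz","scene0.npz","top3.npz"):
    c=load(""+n);u0,v0=proj(c,[.478,-.0625,.058]);print(n,u0,v0,end=" ")
    hsv=cv2.cvtColor(c["color"],cv2.COLOR_RGB2HSV)
    m=((hsv[...,1]<60)&(hsv[...,2]>90)).astype(np.uint8);k,l,s,ce=cv2.connectedComponentsWithStats(m)
    for i in range(1,k):
        if np.hypot(*(ce[i]-[u0,v0]))<12 and s[i,4]<250: print(ce[i],s[i,4],np.round(onz(c,*ce[i],.058),4),end=" ")
    print()
E
```

```text
t 31.02 p [ 0.5363 -0.4091  0.3531] q [-1.02  0.57  1.    0.48  1.99 -0.69] tilt 0.628 beta 76.3 yaz -13.0 y_z 0.008 open 0.994 gf 0.0 F [ 0.6  0.6 -0.1]
pre [-71.7  -7.3 119. ] grasp [-71.7  -7.3 239. ]
pad [ 0.47756823 -0.06247557  0.058     ]
-1.1 err 0.224 [-0.57  -0.129  0.812]
-1.0 err 0.173 [-0.532 -0.095  0.841]
-0.9 err 0.126 [-0.489 -0.066  0.87 ]
-0.8 err 0.088 [-0.443 -0.04   0.895]
-0.7 err 0.076 [-0.394 -0.019  0.919]
-0.6 err 0.1 [-0.342 -0.002  0.94 ]
-0.5 err 0.143 [-0.287  0.01   0.958]
-0.4 err 0.192 [-0.231  0.018  0.973]
-0.3 err 0.243 [-0.174  0.02   0.985]
top0.npz 337.94418037823397 213.52017535783398 [337.91666667 213.97222222] 36 [ 0.4767 -0.0624  0.058 ] 
scene0.npz 328.23210202502855 195.00736195363876 
top3.npz 337.94418037823397 213.52017535783398 [337.90697674 213.97674419] 43 [ 0.4767 -0.0624  0.058 ]
```

Call:
servo_tool([
  [[-24,-2.5,40],0,85],
  [[-24,-2.5,40],0,85],
  [[-23.7,-2.3,39],0,85],
  [[0,0,30],0,85],
  [[0,0,30],0,85],
  [[0,0,25],0,85],
  [[0,0,0],0,85],
])

```text
time_s: 31.9
eef_pos: [0.5447, -0.3452, 0.1472]
eef_rot: [-0.19, 0.743, 0.594, 0.244]
wrist_force: [-0.5, 0.0, -0.6]
opening: 0.995
grasp_force: 0.0
```

```bash
python3 plan.py | head -2; python3 - <<'E'
from bench import ctrl
import cv2
c=ctrl.camera("wrist");cv2.imwrite("pics/w4.png",c["color"][...,::-1])
E
```

```text
t 31.9 p [ 0.5447 -0.3452  0.1472] q [-0.96  0.65  1.3   0.46  1.63 -0.82] tilt 0.628 beta 76.5 yaz -12.9 y_z 0.008 open 0.995 gf 0.0 F [-0.5  0.  -0.6]
pre [ -2.8   0.6 -85.3] grasp [-2.8  0.6 34.7]
```

View pics/w4.png

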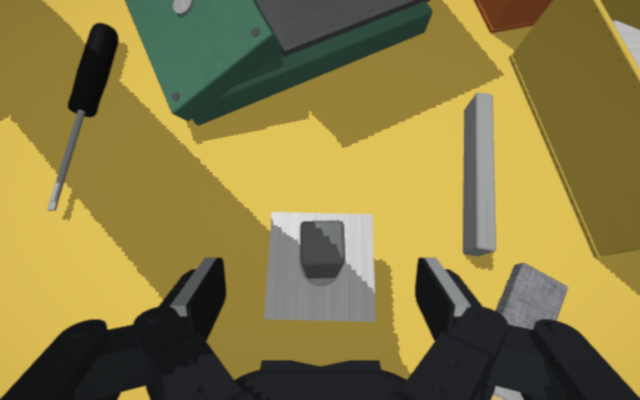

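The handle (300–345, 220–278) is centred between the fingers and square to the pads. I'll descend and close.

Call:
servo_tool([
  [[-2.8,0.6,20],0,85],
  [[0,0,14],0,60],
  [[0,0,0],0,0],
  [[0,0,0],0,0],
  [[0,0,0],0,0],
  [[0,0,0],0,0],
  [[0,0,0],0,0],
])

```text
time_s: 32.83
eef_pos: [0.5502, -0.3329, 0.1204]
eef_rot: [-0.186, 0.744, 0.594, 0.244]
wrist_force: [-0.2, -1.8, 2.0]
opening: 0.223
grasp_force: 59.9
```

```bash
python3 plan.py | head -2; python3 - <<'E'
from h import *; from bench import ctrl
p,R=st(ctrl.get_obs()); print("up100",go(p,R,p+[0,0,.1]))
E
```

```text
t 32.83 p [ 0.5502 -0.3329  0.1204] q [-0.94  0.67  1.33  0.46  1.57 -0.83] tilt 0.623 beta 75.9 yaz -13.1 y_z 0.013 open 0.223 gf 59.9 F [-0.2 -1.8  2. ]
pre [   2.3   -1.9 -114.7] grasp [ 2.3 -1.9  5.3]
up100 [ 58.3   1.3 -81.2]
```

```bash
python3 - <<'E'
from h import *; from bench import ctrl
p,R=st(ctrl.get_obs()); np.savez("grip.npz",tip=R.T@(np.array([.5505,-.3262,.022])-p),ax=R.T@np.array([0,0,1.]))
E
```

Call:
servo_tool([
  [[6,0.1,-8],0,0],
  [[15,0.3,-20],0,0],
  [[20,0.4,-28],0,0],
  [[23,0.4,-32],0,0],
  [[12,0.2,-16],0,0],
  [[0,0,0],-0.18,0],
  [[0,0,0],-0.18,0],
  [[0,0,0],-0.18,0],
  [[0,0,0],-0.18,0],
  [[0,0,0],-0.02,0],
  [[0,0,0],0,0],
])

```text
time_s: 34.2
eef_pos: [0.5501, -0.3313, 0.2488]
eef_rot: [-0.086, 0.48, 0.822, 0.295]
wrist_force: [0.1, -0.1, -0.8]
opening: 0.227
grasp_force: 59.5
```

```bash
cat > pl2.py <<'E'
from h import *; from bench import ctrl
o=ctrl.get_obs();info(o);p,R=st(o);G=np.load("grip.npz")
a=np.radians(13.9);N=np.array([-np.sin(.4)*np.cos(a),-np.sin(.4)*np.sin(a),np.cos(.4)])
pad=np.array([.4770,-.0625,.058]); tip=p+R@G["tip"];ax=R@G["ax"]
print("tip",np.round(tip,4),"axis",np.round(ax,3),"err",round(float(np.arccos(ax@N)),3))
print("along normal gap mm",round(1000*float((tip-pad)@N),1),"lateral",np.round(1000*((tip-pad)-((tip-pad)@N)*N),1))
for h in(.06,.02,0,-.006): print(h,"to go",np.round(1000*R.T@(pad+h*N-tip),1))
print("press dir in tool per mm",np.round(-R.T@N,3))
E
python3 pl2.py
python3 - <<'E'
from h import *; from bench import ctrl
for n in("top","scene"):
    c=ctrl.camera(n);np.savez(n+"5.npz",**c);cv2.imwrite(f"pics/{n}5.png",c["color"][...,::-1])
E
```

```text
t 34.2 p [ 0.5501 -0.3313  0.2488] q [-0.94  0.53  1.27  0.47  1.75 -1.47] tilt 0.624 beta 76.0 yaz 23.5 y_z 0.401 open 0.227 gf 59.5 F [ 0.1 -0.1 -0.8]
tip [ 0.587  -0.3232  0.1577] axis [-0.409 -0.025  0.912] err 0.076
along normal gap mm 74.6 lateral [ 138.2 -253.7   31. ]
0.06 to go [239.  -36.1 161.9]
0.02 to go [218.2 -36.8 196. ]
0 to go [207.8 -37.1 213.1]
-0.006 to go [204.7 -37.2 218.2]
press dir in tool per mm [-0.52  -0.018  0.854]
```

Call:
servo_tool([
  [[16,-2.4,10.8],0,0],
  [[32,-4.8,21.7],0,0],
  [[35,-5.3,23.7],0,0],
  [[35,-5.3,23.7],0,0],
  [[35,-5.3,23.7],0,0],
  [[35,-5.3,23.7],0,0],
  [[32,-4.8,21.7],0,0],
  [[16,-2.4,10.8],0,0],
  [[0,0,0],0,0],
])

```text
time_s: 35.42
eef_pos: [0.418, -0.0789, 0.2046]
eef_rot: [-0.086, 0.479, 0.822, 0.295]
wrist_force: [-0.1, 0.2, -1.3]
opening: 0.229
grasp_force: 59.5
```

```bash
python3 pl2.py
python3 - <<'E'
from h import *; from bench import ctrl
G=np.load("grip.npz")
ims=[]
for n in("top","scene"):
    c=ctrl.camera(n);np.savez(n+"6.npz",**c);p,R=st(ctrl.get_obs());tip=p+R@G["tip"];ax=R@G["ax"]
    u=proj(c,np.array([tip,tip+.124*ax,[.477,-.0625,.058]]));print(n,np.round(u,1).tolist())
    x,y=u[2].astype(int);k=c["color"][y-50:y+50,x-65:x+65];print("crop org",x-65,y-50);ims.append(cv2.resize(k,(780,300*2))[:, :][::1] if 0 else cv2.resize(k,(390,300),interpolation=cv2.INTER_CUBIC))
cv2.imwrite("pics/p6.png",np.hstack(ims)[...,::-1])
E
```

```text
t 35.42 p [ 0.418  -0.0789  0.2046] q [-0.85  0.03  2.01  0.5   1.51 -1.5 ] tilt 0.624 beta 76.1 yaz 23.7 y_z 0.402 open 0.229 gf 59.5 F [-0.1  0.2 -1.3]
tip [ 0.455  -0.0707  0.1135] axis [-0.41  -0.026  0.912] err 0.076
along normal gap mm 60.2 lateral [ 0.8 -2.5  0.1]
0.06 to go [2.1 0.2 1.5]
0.02 to go [-18.7  -0.5  35.7]
0 to go [-29.1  -0.9  52.8]
-0.006 to go [-32.2  -1.   57.9]
press dir in tool per mm [-0.52  -0.019  0.854]
top [[342.8, 219.7], [347.5, 237.6], [337.9, 213.9]]
crop org 272 163
scene [[330.9, 179.1], [342.5, 146.0], [328.5, 194.8]]
crop org 263 144
```

View pics/p6.png

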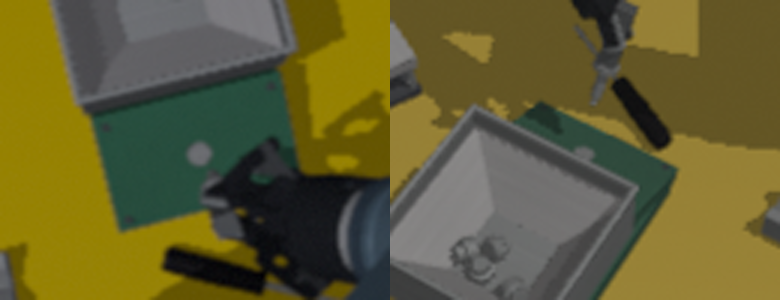

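The tip is at scene pixel (331,178), against a predicted (331,179). The pad is at (327,195), against a predicted (328.5,195). All four blanks are visible in the hopper. I'll approach along the normal.

Call:
servo_tool([
  [[-6,0,12],0,0],
  [[-7,-0.3,12],0,0],
  [[-5.7,-0.2,11.7],0,0],
  [[-3.6,-0.1,6],0,0],
  [[-2.6,-0.1,4.3],0,0],
  [[-1.6,0,2.6],0,0],
  [[0,0,0],0,0],
  [[0,0,0],0,0],
])

```text
time_s: 36.52
eef_pos: [0.4389, -0.0723, 0.1538]
eef_rot: [-0.085, 0.479, 0.823, 0.295]
wrist_force: [-0.8, -0.6, -1.9]
opening: 0.224
grasp_force: 59.5
```

```bash
python3 pl2.py
```

```text
t 36.52 p [ 0.4389 -0.0723  0.1538] q [-0.8   0.15  2.    0.53  1.39 -1.52] tilt 0.623 beta 76.0 yaz 23.7 y_z 0.403 open 0.224 gf 59.5 F [-0.8 -0.6 -1.9]
tip [ 0.476  -0.0642  0.0628] axis [-0.411 -0.025  0.911] err 0.077
along normal gap mm 5.0 lateral [ 0.9 -1.2  0.2]
0.06 to go [ 29.9   0.7 -46.3]
0.02 to go [  9.1  -0.1 -12.1]
0 to go [-1.3 -0.5  5. ]
-0.006 to go [-4.4 -0.6 10.1]
press dir in tool per mm [-0.519 -0.02   0.854]
```

Call:
servo_tool([
  [[-0.7,-0.3,2.5],0,0],
  [[-0.7,-0.2,2.5],0,0],
  [[-1.5,0,2.5],0,0],
  [[0,0,0],0,0],
  [[0,0,0],0,0],
])

```text
time_s: 37.15
eef_pos: [0.441, -0.0703, 0.1461]
eef_rot: [-0.086, 0.479, 0.823, 0.295]
wrist_force: [-0.6, -0.0, -0.0]
opening: 0.225
grasp_force: 59.7
```

```bash
cat > f.py <<'E'
from h import *; from bench import ctrl
a=np.radians(13.9);N=np.array([-np.sin(.4)*np.cos(a),-np.sin(.4)*np.sin(a),np.cos(.4)])
F=[]
for i in range(8): c=ctrl.camera("scene");F.append(ctrl.get_obs()["wrist_force"])
F=np.array(F);m=F.mean(0);print("F",np.round(m,2),"push along N (less 1.4 N weight)",round(float((m+[0,0,1.4])@N),2),"sd",np.round(F.std(0),2));np.savez("scene7.npz",**c)
E
python3 pl2.py|head -4; python3 f.py
```

```text
t 37.15 p [ 0.441  -0.0703  0.1461] q [-0.8   0.16  2.    0.53  1.37 -1.53] tilt 0.624 beta 76.0 yaz 23.7 y_z 0.403 open 0.225 gf 59.7 F [-0.6 -0.  -0. ]
tip [ 0.478  -0.0621  0.0551] axis [-0.411 -0.026  0.911] err 0.076
along normal gap mm -3.1 lateral [-0.1  0.1 -0. ]
0.06 to go [ 32.7   1.3 -54. ]
F [-0.75 -0.45  0.46] push along N (less 1.4 N weight) 2.04 sd [0.5  0.64 0.54]
```

Call:
servo_tool([
  [[-1.3,0,2.1],0,0],
  [[0,0,0],0,0],
  [[0,0,0],0,0],
])

```text
time_s: 37.92
eef_pos: [0.442, -0.0701, 0.1438]
eef_rot: [-0.086, 0.479, 0.823, 0.295]
wrist_force: [-2.0, -0.2, 0.5]
opening: 0.221
grasp_force: 59.8
```

```bash
python3 pl2.py|head -3; python3 f.py; python3 - <<'E'
from h import *; from bench import ctrl
c=ctrl.camera("top");d=load("scene7.npz")
k=[cv2.resize(x,(390,300),interpolation=cv2.INTER_CUBIC) for x in(c["color"][163:263,272:402],d["color"][144:244,263:393])]
cv2.imwrite("pics/p8.png",np.hstack(k)[...,::-1])
P=cloud(c);X,Y,Z=P[...,0],P[...,1],P[...,2];m=(c["z_map"]>0)&(X>.4)&(X<.62)&(Y>.22)&(Y<.44)&(Z>.09)&(Z<.115)
print("fin z",np.median(Z[m]),P[m].mean(0))
E
```

```text
t 37.92 p [ 0.442  -0.0701  0.1438] q [-0.79  0.17  2.    0.53  1.36 -1.53] tilt 0.624 beta 76.0 yaz 23.7 y_z 0.403 open 0.221 gf 59.8 F [-2.  -0.2  0.5]
tip [ 0.4791 -0.0619  0.0528] axis [-0.411 -0.025  0.911] err 0.076
along normal gap mm -5.7 lateral [-0.1  0.1 -0. ]
F [-0.9  -1.24  1.02] push along N (less 1.4 N weight) 2.69 sd [0.48 0.55 0.43]
fin z 0.09924021380843998 [0.50954927 0.33062629 0.09905856]
```

View pics/p8.png

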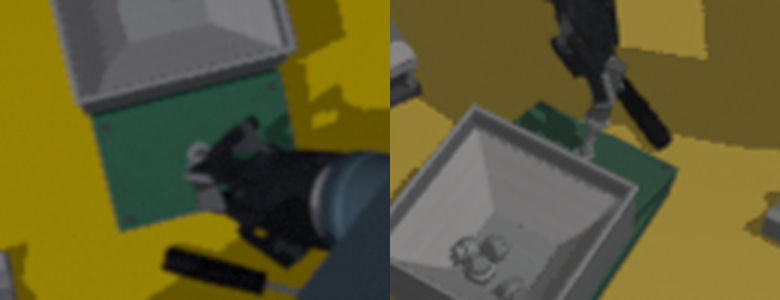

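The probe tip is on the pad: top crop (200,152), scene crop (587,152). It is pushing with about 2.7 N, roughly half travel, and the tote and blanks are in place. I'll hand in.

```bash
python3 -c "
from bench import ctrl
print(ctrl.hand_in())"
```

```text
the job is handed in; nothing more can be done
None
```

The job is handed in: all four blanks are in the hopper, the empty tote stands upright on the bench, and the probe is held on the pad at about 2.7 N (roughly half travel), about 0.08 rad off square by my estimate; the hand-in call gave no verdict.

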